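# Tap a filter cup square into its housing

## Task

Stand the new steel filter cup (the one with four blue bosses) upright in the mouth of the grey water-filter housing and let go of it there. Then tap or press it down with the closed fingertips on its blue bosses, alternately round the rim and by feel, so that it goes in square without cocking, until its flange sits fully home all round. Keep every push under about 20 N and leave everything else on the counter alone.

Things in the scene. Friction and masses are not known exactly. Their poses are not given: they have to be found in the camera images.
- cup: New steel filter cup, standing loose, 0.10 to 0.21 kg. Origin: centre of its foot, z up its axis. Heights above the foot: straight pilot 31 mm in diameter up to 20 mm (its lowest 3 mm chamfered to 26 mm); cone widening to 33 mm at 24 mm; slow taper to 35.2 mm at 34 mm; flange 60 mm in diameter from 34 to 41 mm, dark sieve disc on top; blue bosses up to 47 mm.
- boss (a point): Top centre of the blue boss on the cup's own +x axis. There are four equal bosses on the flange, 90 degrees apart on the cup's +x, +y, -x and -y, centred 24 mm from its axis, 10 mm in diameter and 6 mm high. Pressing with more than 25 N once the cup is going in spoils it, and so does letting it lean more than about 8 degrees in the bore.
- flange (a point): Centre of the flange at mid-thickness, 37.5 mm above the foot. Pick the cup up from above by the flange's edge (60 mm across), with fingertips reaching only about 7 mm below this height so that they stay clear of the housing when the cup is set in.
- housing: Grey water-filter housing fixed to the counter: block 110 x 110 mm, 60 mm high on a 130 x 90 mm foot, two brass pipe stubs at its +x side. Origin: centre of its underside. In its top face is a round vertical bore, 38 mm wide down to 12 mm and 34 mm wide below, 50 mm deep. Home: the flange rests on the block's top face all round, boss tops 13 mm above it, hard against the push.
- bore (a point): Centre of the mouth of the bore, in the housing's top face, 60 mm above the counter; z points up out of the bore. The cup drops in freely until its cone rests on the orange shoes, its foot 26 to 29 mm below the mouth, flange 5 to 8 mm and boss tops 18 to 21 mm above the block; let go, it stands there, leaning up to 5 degrees.
- shoes (a point): Centre of the ring of six orange sprung shoes in the bore, 5 mm below the mouth. They leave a 33 mm opening and grip the cup's taper, tighter as it goes in. Pushing in its middle or on both sides at once takes over 25 N before it is home. Pushing one boss takes about 8 to 16 N, sinks that side and lifts the far side somewhat. The cup stays where it is pushed to.
- old_cup: The worn-out old cup standing upright: same shape as the new cup but brass-coloured and with no blue bosses. 60 mm wide, 41 mm tall. Leave alone. Origin: centre of its foot.
- spray: White bottle with grey cap, 72 mm diameter, 170 mm tall. Leave alone. Origin: centre of its base.
- soap: Slim clear bottle with blue cap, 52 mm diameter, 130 mm tall. Leave alone. Origin: centre of its base.
- driver: Red-handled screwdriver lying on the counter, about 200 mm long. Leave alone.
- spanner: Steel spanner lying on the counter, about 180 mm long. Leave alone.
- beaker: Open green plastic beaker, 70 mm wide, 90 mm tall. Leave alone. Origin: centre of its base.
- sharps: Red sharps bin with a white lid, 105 x 105 x 140 mm. Leave alone. Origin: centre of its base.
Things that resemble listed ones, but are neither listed nor needed, are in the scene too. Several things look just like the cup: the one meant starts farthest to the robot's left.

How it is judged:
By the outcome, as a careful person would: the job done as asked, in the order asked, and still so for the second after the job is handed in, with the robot touching nothing.
It also fails if it takes over 70 s, if anything falls off the work surface, if the arm or the gripper's body presses on something with over 40 N, if the wrist force passes 120 N, or if a joint passes its speed limit or range.

## Robot

A 7-joint arm with a two-finger parallel gripper is mounted at the origin on the work surface. World frame = base frame: x ahead of the robot, y to its left, z up, the work surface at z = 0. Lengths are in m, angles in rad, forces in N, time in s.
With the tool pointing down it reaches from about 0.425 to 0.925 m from the base axis. Payload 6.8 kg.
Tool frame: the origin (TCP) lies between the finger pads; the fingertips stand 14 mm ahead of it and the grasp point (between the pads) lies 5 mm behind it; z points along the fingers, y is the line along which they close (so a half turn about z gives the same grasp; the last joint's range is limited). The gripper opens to 85 mm and grips with 20 to 120 N. Pads are 22 mm wide; open, the fingers measure 114 mm over their backs; the gripper's body (76 mm by 85 mm) begins 54 mm behind the grasp point. The pads swing forward as they close: fully open they stand 13 mm farther back than shut.
Start: joints at [-1.432, 0.477, 0.022, 1.555, -0.011, 1.109, -0.083], TCP at [0.165, 0.655, 0.245] pointing down, gripper open.
Joint ranges: [-2.96, 2.96], [-0.34, 2.1], [-1.41, 1.46], [0.24, 2.44], [-1.37, 4.51], [0.17, 1.92], [-2.96, 2.96]. Speed limits (rad/s): [2.39, 2.39, 3.14, 3.14, 3.14, 3.14, 3.14].

## Interface

Orientations are given as a rotation vector (axis times angle).
In Python, from bench import r, eyes, ticket gives the robot as it stands. The module is installed in compiled form; this text tells all that it offers.
- The arm moves only by the tool arm_command, never from a script. Its argument "plan" is text: rows parted by semicolons, each of 4 numbers parted by spaces: the shift along the tool's x, y, z in m, then the turn about the tool's z in degrees. In form: tx ty tz yaw; .... A call has 1 to 20 rows; each row shifts and turns the commanded pose from where the row before left it, along the tool's axes as they then stand; what a row does not reach is not made up. A row lasts 1/8 s, in which the tool goes at most 62.5 mm and 10.7 degrees, less where a joint would pass 70% of its speed; a pose out of reach is approached as far as the arm can. A call is refused whole if a number of a shift passes 0.0625 or a number of a turn 10.7, either way. A call with a gripper value outside its range is refused whole. "hand" is the closure, from -1 (fully open) to 1 (shut), set as the call begins (left out, the last holds). The fingers move at their own pace and stop on an object; "grip_force" is the grip in N (left out, the last holds). Time passes only in rows, so rows that do not move let the fingers close. It gives the time, the measured TCP pose, the force, the opening and the grip force at its end, in the units of the state.
- r.get_obs(): the state, without advancing time (a new reading comes with each control period).
- eyes.grab_frame(name): name is "scene" or "side" or "wrist"; returns (picture, depth): 420x560x3 uint8, red, green, blue; 420x560 float32, m along the optical axis (not along the pixel's ray), 0 where there is no reading.
- eyes.calibration(name): a dict with "fov_y" (degrees; the focal length in pixels is half the picture's height over the tangent of half this angle, whatever the lens; pixels are square), "cx", "cy" (the principal point, pixels), "origin" and "attitude" of the camera in the world; the wrist camera has in their place "tool_from_camera" (4x4, takes a point from camera to tool coordinates, whose origin is the TCP and whose axes are the flange's). Camera axes: x right, y up, looking along -z (the intrinsics and any distortion apply to the point x, -y, -z); pixel columns grow to the right and rows downward; lengths in m; the calibration is good to about 2 mm. A picture is of the moment at which its call begins: read the wrist's pose just before it. calibration takes no time and is no camera call.
- ticket.hand_in(): hands the job in; it is judged then, once.
The state is a dict: "clock": time; "joints": joint angles; "qvel": joint speeds; "tau": joint torques, N m; "tcp_pos": TCP position; "orientation": TCP orientation; "contact_force": force on the tool from outside, world axes, zero at the start; "moment": the same for the moment, N m; "grip_width": finger opening in m; "gripper_force": force on a finger pad.
Only numpy, scipy, OpenCV 4.12 (cv2) and the standard library are available. Lean on these libraries where they do the work, as an engineer would, in place of code of your own. Each camera call takes 0.05 s, during which the arm holds its last target. There are 200 camera calls.

## Working session

There is one attempt and no reset: what is moved stays moved. The work goes in short steps, Python scripts to look and compute and a tool call to move; the robot and the scene stay as the last step left them, time stands still between calls to the robot, and variables do not carry over. Pictures are saved under pics/ and viewed, at most 10 in all, crops included, and the job is handed in when it is done.

Besides the shell and the picture viewer there is one more tool, called by a JSON object that holds its "name" and its "arguments", one argument or row to a line. arm_command: Moves the arm, as the interface text tells. Its arguments: {"type":"object","properties":{"plan":{"type":"string"},"hand":{"type":"number"},"grip_force":{"type":"number"}},"required":["plan"]}

```bash
mkdir -p pics; cat > h.py <<'E'
import numpy as np, cv2
from scipy.spatial.transform import Rotation as R
from bench import r, eyes, ticket
def att(a):
    a=np.array(a,float)
    return a if a.shape==(3,3) else (R.from_rotvec(a).as_matrix() if a.size==3 else R.from_quat(a).as_matrix())
def cam(name):
    c=eyes.calibration(name); f=210/np.tan(np.radians(c['fov_y'])/2)
    if name=='wrist':
        o=r.get_obs(); T=np.eye(4); T[:3,:3]=R.from_rotvec(o['orientation']).as_matrix(); T[:3,3]=o['tcp_pos']
        T=T@np.array(c['tool_from_camera'])
    else:
        T=np.eye(4); T[:3,:3]=att(c['attitude']); T[:3,3]=c['origin']
    return c,f,T
def snap(name,fn):
    k=cam(name); p,d=eyes.grab_frame(name)
    cv2.imwrite(f'pics/{fn}.png',p[:,:,::-1]); np.savez(f'{fn}.npz',p=p,d=d,T=k[2],f=k[1],cx=k[0]['cx'],cy=k[0]['cy'])
    return k
def load(fn): return np.load(fn+'.npz')
def pt(z,u,v,d=None):
    d=z['d'][int(round(v)),int(round(u))] if d is None else d
    return (z['T']@[(u-z['cx'])/z['f']*d,-(v-z['cy'])/z['f']*d,-d,1])[:3]
def onz(z,u,v,h):
    dr=z['T'][:3,:3]@[(u-z['cx'])/z['f'],-(v-z['cy'])/z['f'],-1]; o=z['T'][:3,3]
    return o+dr*(h-o[2])/dr[2]
E
python3 - <<'E'
from h import *
print(r.get_obs())
for n in ['scene','side','wrist']: print(eyes.calibration(n)); snap(n,n+'0')
a=[cv2.imread(f'pics/{n}0.png') for n in ['scene','side']]
cv2.imwrite('pics/a.png',cv2.resize(np.hstack(a),(800,300),interpolation=cv2.INTER_AREA))
E
```

```text
{'clock': 0.0, 'joints': array([-1.4321074 ,  0.47780078,  0.02235057,  1.55646005, -0.01147776,
        1.10928343, -0.08308024]), 'qvel': array([-4.84665444e-04, -3.14103168e-04,  6.99497066e-05,  1.43202044e-03,
       -2.19294338e-04,  1.21992894e-03,  1.15268246e-03]), 'tau': array([ 1.85902776e-03, -5.96444857e+01,  1.60816435e+00, -2.81184822e+01,
        1.22769971e-02,  9.44226631e-03,  3.81025473e-05]), 'tcp_pos': array([0.16478369, 0.65399365, 0.24432182]), 'orientation': array([-3.86599258e-01, -3.11764867e+00,  2.86211897e-03]), 'contact_force': array([0.48383669, 0.00876372, 0.2097798 ]), 'moment': array([-0.03104866, -0.01004968, -0.02136911]), 'gripper_force': 0.0, 'grip_width': 0.08535424430692307}
{'fov_y': 56.64916342570833, 'cx': 281.5676604143037, 'cy': 209.2140364639368, 'origin': array([1.19934143, 0.15687857, 0.91371111]), 'attitude': array([0.44775238, 0.60590691, 1.77833408])}
{'fov_y': 48.9751445548914, 'cx': 277.74547459683254, 'cy': 211.28268836959631, 'origin': array([0.2468425 , 0.71753011, 0.73163659]), 'attitude': array([ 0.25572483, -1.18189777, -2.51214041])}
{'fov_y': 67.78716885224019, 'cx': 280.0529378798436, 'cy': 207.71719131898362, 'tool_from_camera': array([[ 1.83295629e-04,  9.50540094e-01,  3.10601830e-01,
         7.99111776e-02],
       [ 9.99999976e-01, -2.11143880e-04,  5.60366910e-05,
        -1.32299038e-04],
       [ 1.18846797e-04,  3.10601812e-01, -9.50540110e-01,
        -1.28196890e-01],
       [ 0.00000000e+00,  0.00000000e+00,  0.00000000e+00,
         1.00000000e+00]])}
```

View pics/scene0.png

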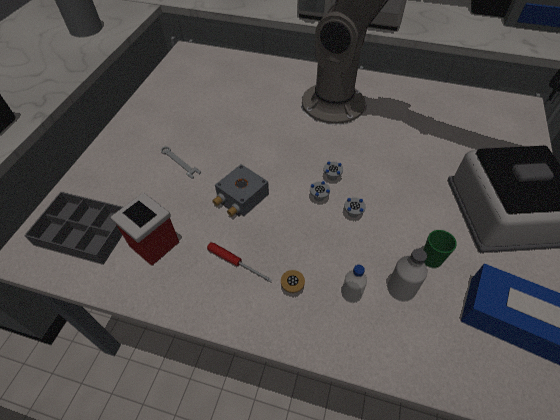

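View pics/side0.png

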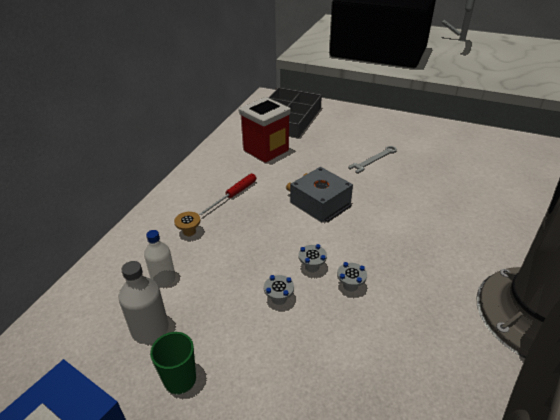

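The scene view shows three blue-boss cups at about (333,169), (319,190) and (354,206). The brass old cup is at (292,281) and the housing bore at (241,183). In the side view the three cups are at (352,272), (312,256) and (279,288), and the bore at (321,184).

```bash
python3 - <<'E'
from h import *
np.set_printoptions(precision=4,suppress=True)
z=load('scene0')
for u,v in [(333,169),(319,190),(354,206),(292,281)]: print('scene',u,v,pt(z,u,v),onz(z,u,v,.041))
print('bore',onz(z,241,183,.06), pt(z,241,192))
s=load('side0')
for u,v in [(352,272),(312,256),(279,288)]: print('side',u,v,pt(s,u,v),onz(s,u,v,.041))
print('bore',onz(s,321,184,.06))
a=z['p'][150:225,215:385]; b=s['p'][160:310,250:380]
cv2.imwrite('pics/b.png',np.hstack([cv2.resize(a[:,80:],(540,450),interpolation=cv2.INTER_CUBIC),cv2.resize(s['p'][235:310,250:380],None,fx=2,fy=6)[:, :])][:1])[:,:,::-1]) if 0 else cv2.imwrite('pics/b.png',cv2.resize(a,None,fx=4.5,fy=4.5,interpolation=cv2.INTER_CUBIC)[:,:,::-1])
E
```

```text
File "<stdin>", line 10
    cv2.imwrite('pics/b.png',np.hstack([cv2.resize(a[:,80:],(540,450),interpolation=cv2.INTER_CUBIC),cv2.resize(s['p'][235:310,250:380],None,fx=2,fy=6)[:, :])][:1])[:,:,::-1]) if 0 else cv2.imwrite('pics/b.png',cv2.resize(a,None,fx=4.5,fy=4.5,interpolation=cv2.INTER_CUBIC)[:,:,::-1])
                                                                                                                                                             ^
SyntaxError: closing parenthesis ')' does not match opening parenthesis '['
```

```bash
python3 - <<'E'
from h import *
np.set_printoptions(precision=4,suppress=True)
z=load('scene0')
for u,v in [(333,169),(319,190),(354,206),(292,281)]: print('scene',u,v,pt(z,u,v),onz(z,u,v,.041))
print('bore',onz(z,241,183,.06), pt(z,241,192))
s=load('side0')
for u,v in [(352,272),(312,256),(279,288)]: print('side',u,v,pt(s,u,v),onz(s,u,v,.041))
print('bore',onz(s,321,184,.06))
a=z['p'][150:225,215:385]
cv2.imwrite('pics/b.png',cv2.resize(a,None,fx=4.5,fy=4.5,interpolation=cv2.INTER_CUBIC)[:,:,::-1])
E
```

```text
scene 333 169 [0.3652 0.0735 0.039 ] [0.3671 0.0737 0.041 ]
scene 319 190 [0.4614 0.0514 0.0415] [0.461  0.0514 0.041 ]
scene 354 206 [0.4942 0.16   0.0442] [0.4916 0.16   0.041 ]
scene 292 281 [0.7679 0.0535 0.0433] [0.7668 0.0532 0.041 ]
bore [ 0.5138 -0.1704  0.06  ] [ 0.5471 -0.1582  0.0615]
side 352 272 [0.3655 0.0713 0.0426] [0.3658 0.0698 0.041 ]
side 312 256 [0.4559 0.0577 0.0416] [0.4561 0.0571 0.041 ]
side 279 288 [0.4872 0.1632 0.0391] [0.4865 0.1647 0.041 ]
bore [ 0.5133 -0.1687  0.06  ]
```

View pics/b.png

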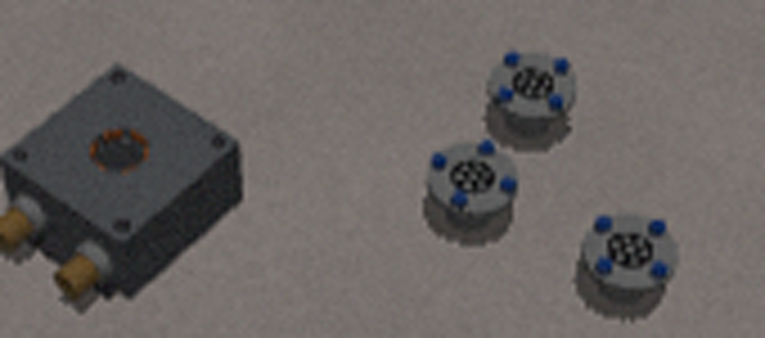

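Candidates for the cup in the scene view are (333,169) at y=.073, (319,190) at y=.053 and (354,206) at y=.161. The brass one at (292,281) is the old cup. The cup meant is the leftmost, (354,206), at about (0.489, 0.162). The crop confirms four blue bosses on it.

```bash
cat >> h.py <<'E'
def plan(target,dyaw=0,n=10):
    """target world tcp, dyaw tool-turn degrees"""
    o=r.get_obs(); M=R.from_rotvec(o['orientation']); dp=(np.array(target)-o['tcp_pos'])/n
    rows=[]
    for i in range(n):
        Mi=M*R.from_euler('z',dyaw/n*i,degrees=True); t=Mi.inv().apply(dp)
        rows.append('%.4f %.4f %.4f %.2f'%(*t,dyaw/n))
    return '; '.join(rows)
E
python3 - <<'E'
from h import *
np.set_printoptions(precision=3,suppress=True)
z=load('scene0'); d=z['d']; v,u=np.nonzero(d>0); D=d[v,u]
P=(z['T']@np.array([(u-z['cx'])/z['f']*D,-(v-z['cy'])/z['f']*D,-D,np.ones_like(D)]))[:3].T
a=np.array([.165,.654]);b=np.array([.489,.162])
for t in np.linspace(0,1,8):
    c=a+(b-a)*t; k=np.linalg.norm(P[:,:2]-c,axis=1)<.11
    print(c, P[k,2].max() if k.any() else None)
o=r.get_obs(); print(R.from_rotvec(o['orientation']).as_matrix())
print(plan([.489,.162,.165],58,11))
E
```

```text
[0.165 0.654] 0.335467186169627
[0.211 0.584] 0.335467186169627
[0.258 0.513] 0.18405208727678146
[0.304 0.443] 0.180325646242961
[0.35  0.373] 0.16346338207126954
[0.396 0.303] 0.0081605977172593
[0.443 0.232] 0.05151587535425084
[0.489 0.162] 0.05151587535425084
[[-0.97   0.244 -0.   ]
 [ 0.244  0.97  -0.001]
 [-0.    -0.001 -1.   ]]
-0.0395 -0.0362 0.0073 5.27; -0.0427 -0.0324 0.0073 5.27; -0.0455 -0.0283 0.0073 5.27; -0.0479 -0.0240 0.0073 5.27; -0.0499 -0.0195 0.0073 5.27; -0.0515 -0.0149 0.0073 5.27; -0.0526 -0.0101 0.0073 5.27; -0.0533 -0.0052 0.0073 5.27; -0.0536 -0.0003 0.0073 5.27; -0.0534 0.0046 0.0073 5.27; -0.0527 0.0095 0.0073 5.27
```

{"name": "arm_command", "arguments": {
  "plan": "-0.0395 -0.0362 0 5.27; -0.0427 -0.0324 0 5.27; -0.0455 -0.0283 0 5.27; -0.0479 -0.0240 0 5.27; -0.0499 -0.0195 0 5.27; -0.0515 -0.0149 0 5.27; -0.0526 -0.0101 0 5.27; -0.0533 -0.0052 0.02 5.27; -0.0536 -0.0003 0.02 5.27; -0.0534 0.0046 0.02 5.27; -0.0527 0.0095 0.02 5.27; 0 0 0 0; 0 0 0 0",
  "hand": -1
}}

```text
clock: 1.78
tcp_pos: [0.489, 0.1629, 0.1652]
orientation: [-1.848, -2.54, 0.0]
contact_force: [-0.3, 0.7, -0.3]
grip_width: 0.0853
gripper_force: 0.0
```

```bash
python3 - <<'E'
from h import *
np.set_printoptions(precision=4,suppress=True)
o=r.get_obs(); print(o['clock'],o['tcp_pos'],R.from_rotvec(o['orientation']).as_matrix())
snap('wrist','w1'); z=load('w1')
p=z['p'].astype(int); m=((p[:,:,2]>p[:,:,0]+35)&(p[:,:,2]>p[:,:,1]+25)).astype(np.uint8)
n,l,st,c=cv2.connectedComponentsWithStats(m)
for i in range(1,n):
    if st[i,4]>25: print(c[i],st[i,4],onz(z,*c[i],.0465))
E
```

```text
1.775 [0.489  0.1629 0.1652] [[-0.3077  0.9515 -0.0006]
 [ 0.9515  0.3077  0.0002]
 [ 0.0003 -0.0005 -1.    ]]
[262.0423 187.7042] 71 [0.4698 0.1737 0.0465]
[303.1067 192.3867] 75 [0.5029 0.1803 0.0465]
[258.0484 226.0484] 62 [0.4763 0.1406 0.0465]
[297.1979 230.4167] 96 [0.5091 0.1471 0.0465]
[ 97.0189 237.3019] 53 [0.3478 0.0881 0.0465]
[136.7901 246.5556] 81 [0.3818 0.09   0.0465]
[ 95.0805 271.1839] 87 [0.3506 0.0546 0.0465]
[133.2    278.8941] 85 [0.3842 0.0573 0.0465]
[221.25   285.0682] 88 [0.461  0.0755 0.0465]
[234.6533 314.96  ] 75 [0.4811 0.0484 0.0465]
[201.6111 324.2222] 72 [0.4541 0.0287 0.0465]
```

View pics/w1.png

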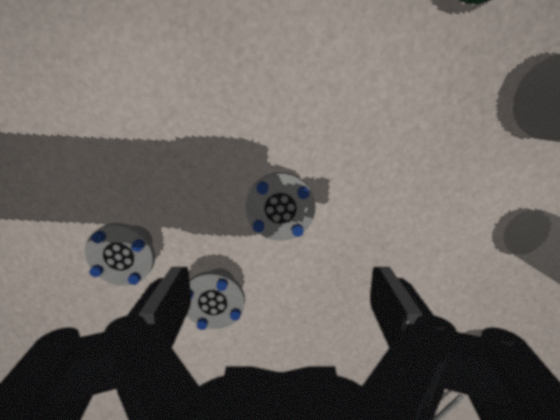

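The wrist view shows the chosen cup at (280,208). Its four bosses average to (0.4895, 0.1605), and the fingers straddle it. Descending.

{"name": "arm_command", "arguments": {
  "plan": "-0.002 0 0.03 0; 0 0 0.03 0; 0 0 0.03 0; 0 0 0.02 0; 0 0 0.0142 0; 0 0 0 0; 0 0 0 0"
}}

```text
clock: 2.7
tcp_pos: [0.4903, 0.1611, 0.0418]
orientation: [1.848, 2.54, 0.002]
contact_force: [0.8, -0.7, 0.8]
grip_width: 0.0852
gripper_force: 0.0
```

{"name": "arm_command", "arguments": {
  "plan": "0 0 0 0; 0 0 0 0; 0 0 0 0; 0 0 0 0; 0 0 0 0; 0 0 0 0",
  "hand": 1,
  "grip_force": 35
}}

```text
clock: 3.45
tcp_pos: [0.4904, 0.1608, 0.0421]
orientation: [1.849, 2.539, 0.002]
contact_force: [-1.6, -0.1, 8.6]
grip_width: 0.058
gripper_force: 35.7
```

```bash
python3 - <<'E'
from h import *
o=r.get_obs(); print(o['clock'],o['tcp_pos'],o['grip_width'],o['contact_force'],o['gripper_force'])
snap('side','s1'); snap('wrist','w2'); snap('scene','c1')
a=load('side0');
z=load('s1')['p'][200:320,220:350]; w=load('w2')['p']; c=load('c1')['p'][150:260,290:410]
h=lambda i,W:cv2.resize(i,(W,400),interpolation=cv2.INTER_CUBIC)
cv2.imwrite('pics/d.png',np.hstack([h(z,400),h(c,400)])[:,:,::-1])
E
```

```text
3.45 [0.49036748 0.16080041 0.04211483] 0.05803765528936855 [-1.60718288 -0.07409436  8.55314868] 35.7275515794754
```

View pics/d.png

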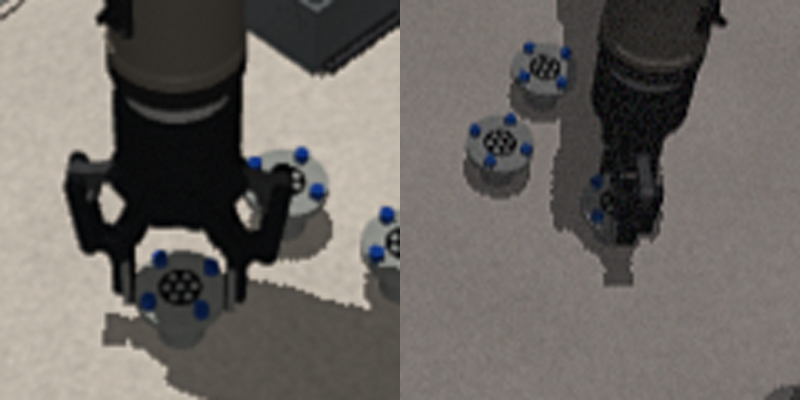

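The cup is gripped by its flange edge, with its neighbours untouched. Lifting it and carrying it just past the bore so I can sight the bore.

{"name": "arm_command", "arguments": {
  "plan": "0 0 -0.01 0; 0 0 -0.025 0; 0 0 -0.035 0; 0 0 -0.035 0; 0 0 -0.025 0; 0 0 0 0"
}}

```text
clock: 4.35
tcp_pos: [0.491, 0.161, 0.1731]
orientation: [1.848, 2.538, 0.006]
contact_force: [0.8, 0.4, -2.4]
grip_width: 0.0579
gripper_force: 38.2
```

```bash
python3 - <<'E'
from h import *
o=r.get_obs(); print(o['clock'],o['tcp_pos'],o['grip_width'],o['contact_force'])
print(plan([.498,-.218,.172],36,10))
E
```

```text
4.35 [0.49095288 0.16097936 0.17306261] 0.057917652916418344 [ 0.78679579  0.40535005 -2.43600757]
-0.0363 -0.0110 0.0000 3.60; -0.0369 -0.0087 0.0000 3.60; -0.0374 -0.0063 0.0000 3.60; -0.0377 -0.0040 0.0000 3.60; -0.0379 -0.0016 0.0000 3.60; -0.0379 0.0008 0.0000 3.60; -0.0378 0.0032 0.0000 3.60; -0.0375 0.0055 0.0000 3.60; -0.0371 0.0079 0.0000 3.60; -0.0365 0.0102 0.0000 3.60
```

{"name": "arm_command", "arguments": {
  "plan": "-0.0363 -0.0110 0.0000 3.60; -0.0369 -0.0087 0.0000 3.60; -0.0374 -0.0063 0.0000 3.60; -0.0377 -0.0040 0.0000 3.60; -0.0379 -0.0016 0.0000 3.60; -0.0379 0.0008 0.0000 3.60; -0.0378 0.0032 0.0000 3.60; -0.0375 0.0055 0.0000 3.60; -0.0371 0.0079 0.0000 3.60; -0.0365 0.0102 0.0000 3.60; 0 0 0 0; 0 0 0 0; 0 0 0 0"
}}

```text
clock: 5.98
tcp_pos: [0.4969, -0.2171, 0.1705]
orientation: [-2.54, -1.846, 0.0]
contact_force: [0.5, 1.2, -1.6]
grip_width: 0.0579
gripper_force: 38.1
```

```bash
python3 - <<'E'
from h import *
np.set_printoptions(precision=4,suppress=True)
o=r.get_obs(); print(o['clock'],o['tcp_pos'],R.from_rotvec(o['orientation']).as_matrix())
snap('wrist','w3'); z=load('w3'); p=z['p']
hsv=cv2.cvtColor(p,cv2.COLOR_RGB2HSV)
m=((hsv[:,:,0]>3)&(hsv[:,:,0]<16)&(hsv[:,:,1]>120)).astype(np.uint8)
n,l,st,c=cv2.connectedComponentsWithStats(m)
for i in range(1,n):
    if st[i,4]>10: print(c[i],st[i,4],onz(z,*c[i],.055))
for i,(u,v) in enumerate([(0,0)]): pass
p2=p.astype(int); b=((p2[:,:,2]>p2[:,:,0]+35)&(p2[:,:,2]>p2[:,:,1]+25)).astype(np.uint8)
n,l,st,c=cv2.connectedComponentsWithStats(b)
for i in range(1,n):
    if st[i,4]>25: print('blue',c[i],st[i,4],onz(z,*c[i],o['tcp_pos'][2]+.005))
E
```

```text
5.975 [ 0.4969 -0.2171  0.1705] [[ 0.3088  0.9511 -0.001 ]
 [ 0.9511 -0.3088  0.0009]
 [ 0.0006 -0.0012 -1.    ]]
[273.4595 126.027 ] 37 [ 0.5119 -0.1537  0.055 ]
[296.2692 128.9038] 52 [ 0.5277 -0.161   0.055 ]
[260.38 144.72] 50 [ 0.498  -0.1638  0.055 ]
[304.9688 149.8125] 64 [ 0.5295 -0.1781  0.055 ]
[269.5741 165.8333] 54 [ 0.4995 -0.1815  0.055 ]
[291.5738 168.0984] 61 [ 0.5154 -0.1886  0.055 ]
[531.3553 257.0366] 273 [ 0.6893 -0.3265  0.055 ]
blue [246.3545 251.6376] 378 [ 0.4888 -0.1942  0.1755]
blue [322.4845 259.451 ] 388 [ 0.5193 -0.2081  0.1755]
blue [240.761  315.2264] 318 [ 0.4752 -0.2242  0.1755]
blue [310.5434 321.9325] 311 [ 0.5051 -0.2379  0.1755]
```

View pics/w3.png

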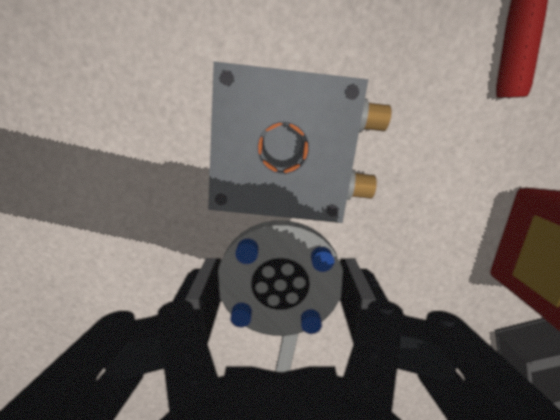

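The wrist view shows the bore centre at (283,147), about (0.5137, -0.171), and the cup held square at (281,285). Moving over the bore and starting down.

{"name": "arm_command", "arguments": {
  "plan": "0.02 0.0008 0 0; 0.02 0.0008 0 0; 0.0092 0 0 0; 0 0 0.02 0; 0 0 0.02 0; 0 0 0.015 0; 0 0 0 0; 0 0 0 0; 0 0 0 0"
}}

```text
clock: 7.15
tcp_pos: [0.5143, -0.1725, 0.1168]
orientation: [2.543, 1.843, 0.001]
contact_force: [-0.7, -0.6, -1.3]
grip_width: 0.0582
gripper_force: 38.2
```

```bash
python3 - <<'E'
from h import *
np.set_printoptions(precision=4,suppress=True)
o=r.get_obs(); print(o['clock'],o['tcp_pos'],o['contact_force'],o['moment'])
dp=np.array([.5136,-.1706,o['tcp_pos'][2]])-o['tcp_pos']; print('tool shift',R.from_rotvec(o['orientation']).inv().apply(dp))
snap('side','s2'); snap('scene','c2'); 
for n in ['s2','c2']:
    z=load(n);p2=z['p'].astype(int); b=((p2[:,:,2]>p2[:,:,0]+35)&(p2[:,:,2]>p2[:,:,1]+25)).astype(np.uint8)
    k,l,st,c=cv2.connectedComponentsWithStats(b)
    for i in range(1,k):
        q=onz(z,*c[i],o['tcp_pos'][2]+.0045)
        if st[i,4]>3 and abs(q[1]+.17)<.06: print(n,c[i],st[i,4],q)
h=lambda i:cv2.resize(i,(400,400),interpolation=cv2.INTER_CUBIC)
cv2.imwrite('pics/e.png',np.hstack([h(load('s2')['p'][110:230,260:380]),h(load('c2')['p'][120:230,190:300])])[:,:,::-1])
E
```

```text
7.15 [ 0.5143 -0.1725  0.1168] [-0.7021 -0.5996 -1.309 ] [ 0.0105  0.0219 -0.0393]
tool shift [ 0.0016 -0.0013 -0.    ]
s2 [322.2857 158.    ] 7 [ 0.5203 -0.1901  0.1213]
s2 [312.  162.5] 10 [ 0.5368 -0.1624  0.1213]
s2 [323. 169.] 9 [ 0.5037 -0.146   0.1213]
c2 [247.5 167.5] 4 [ 0.5038 -0.149   0.1213]
c2 [238.7143 175.    ] 7 [ 0.5372 -0.1629  0.1213]
```

View pics/e.png

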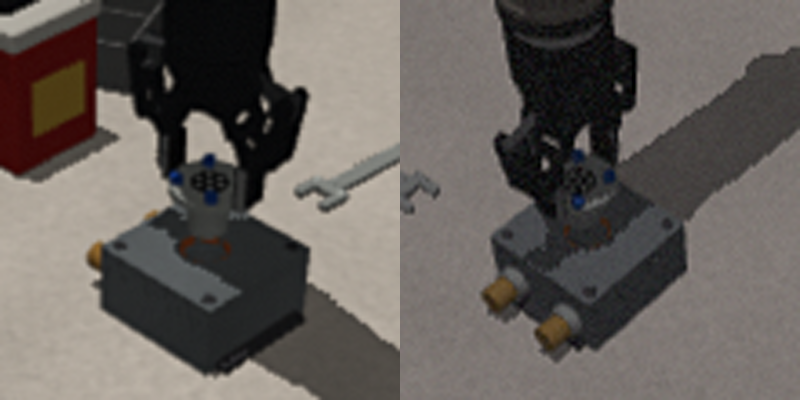

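Both views show the cup upright above the bore, centred to within about 1 mm. Lowering with force checks.

{"name": "arm_command", "arguments": {
  "plan": "0.0004 0.0008 0.01 0; 0 0 0.008 0; 0 0 0.006 0; 0 0 0.004 0; 0 0 0 0"
}}

```text
clock: 7.88
tcp_pos: [0.5143, -0.1719, 0.0876]
orientation: [-2.543, -1.844, 0.001]
contact_force: [-0.8, 1.2, -2.5]
grip_width: 0.0582
gripper_force: 38.2
```

{"name": "arm_command", "arguments": {
  "plan": "0 0 0.004 0; 0 0 0.004 0; 0 0 0.001 0; 0 0 0 0; 0 0 0 0"
}}

```text
clock: 8.5
tcp_pos: [0.5147, -0.1718, 0.0791]
orientation: [-2.543, -1.844, -0.0]
contact_force: [-1.0, 4.3, -0.5]
grip_width: 0.0579
gripper_force: 38.4
```

{"name": "arm_command", "arguments": {
  "plan": "0.0007 -0.0003 0.001 0; 0 0 0.001 0; 0 0 0.001 0; 0 0 0 0; 0 0 0 0"
}}

```text
clock: 9.12
tcp_pos: [0.5145, -0.1711, 0.0761]
orientation: [-2.543, -1.844, -0.0]
contact_force: [-1.6, 4.8, 3.6]
grip_width: 0.0584
gripper_force: 38.7
```

{"name": "arm_command", "arguments": {
  "plan": "0.0008 -0.0003 0.0005 0; 0 0 0 0; 0 0 0 0"
}}

```text
clock: 9.5
tcp_pos: [0.5145, -0.1707, 0.0756]
orientation: [2.544, 1.844, -0.0]
contact_force: [-1.5, 3.2, 4.1]
grip_width: 0.0581
gripper_force: 38.7
```

{"name": "arm_command", "arguments": {
  "plan": "0 0 0 0; 0 0 0 0; 0 0 0 0; 0 0 0 0; 0 0 0 0; 0 0 0 0",
  "hand": -1
}}

```text
clock: 10.25
tcp_pos: [0.5146, -0.1705, 0.0756]
orientation: [2.543, 1.844, 0.0]
contact_force: [0.3, -0.1, -0.1]
grip_width: 0.0853
gripper_force: 0.0
```

{"name": "arm_command", "arguments": {
  "plan": "0 0 -0.01 0; 0 0 -0.02 0; 0 0 -0.03 0; 0 0 -0.03 0; -0.03 0 0 0; -0.02 0 0 0; 0 0 0 0; 0 0 0 0; 0 0 0 0",
  "hand": 1
}}

```text
clock: 11.38
tcp_pos: [0.4995, -0.2169, 0.1655]
orientation: [-2.542, -1.846, -0.0]
contact_force: [-0.0, -0.6, 0.0]
grip_width: 0.0001
gripper_force: 0.0
```

```bash
cat > look.py <<'E'
import sys
from h import *
np.set_printoptions(precision=4,suppress=True)
def bosses(fn):
    o=r.get_obs(); snap('wrist',fn); z=load(fn); p2=z['p'].astype(int)
    b=((p2[:,:,2]>p2[:,:,0]+30)&(p2[:,:,2]>p2[:,:,1]+22)).astype(np.uint8)
    k,l,st,c=cv2.connectedComponentsWithStats(b); out=[]
    print(o['clock'],o['tcp_pos'],o['contact_force'],'grip',o['grip_width'])
    for i in range(1,k):
        d=z['d'][(l==i)&(z['d']>0)]
        if st[i,4]<20: continue
        q=pt(z,*c[i],d=np.median(d)); 
        if abs(q[1]+.17)<.06 and abs(q[0]-.51)<.06:
            print(c[i],st[i,4],'depth pt',q,'n',len(d),'plane',onz(z,*c[i],.079)); out.append(onz(z,*c[i],.079))
    print('mean',np.mean(out,0))
    if len(out)==4:   # angle & plane from depth of block / flange
        pass
    return z
if __name__=='__main__': bosses(sys.argv[1])
E
python3 look.py w4
```

```text
11.375 [ 0.4995 -0.2169  0.1655] [-0.0148 -0.6033  0.001 ] grip 5.2479868559883734e-05
[255.8306 123.9399] 183 depth pt [ 0.5048 -0.1473  0.0768] n 183 plane [ 0.505  -0.1472  0.079 ]
[305.8895 130.    ] 181 depth pt [ 0.5356 -0.1613  0.0786] n 181 plane [ 0.5356 -0.1613  0.079 ]
[251.2108 173.8072] 166 depth pt [ 0.4907 -0.1781  0.0785] n 165 plane [ 0.4908 -0.178   0.079 ]
[299.3598 179.6768] 164 depth pt [ 0.5215 -0.1921  0.0803] n 163 plane [ 0.5215 -0.1924  0.079 ]
mean [ 0.5132 -0.1697  0.079 ]
```

View pics/w4.png

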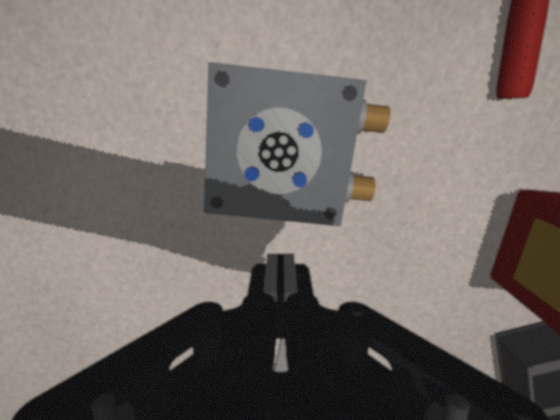

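The cup stands in the mouth at (279,151), with bosses at A(256,124), B(306,130), C(251,174) and D(299,180). Depth suggests that D is highest and A lowest. I'll check the tilt against the block top and begin with D.

```bash
cat > tilt.py <<'E'
import sys
from h import *
np.set_printoptions(precision=4,suppress=True)
def tilt(fn):
    z=load(fn); d=z['d']; v,u=np.nonzero(d>0); D=d[v,u].astype(float)
    P=(z['T']@np.array([(u-z['cx'])/z['f']*D,-(v-z['cy'])/z['f']*D,-D,np.ones_like(D)]))[:3].T
    c=np.array([.5135,-.170]); q=P[:,:2]-c; rr=np.linalg.norm(q,axis=1)
    w=P[:,0]*0; xt=q@[.309,.951]; yt=q@[.951,-.309]
    k=(np.maximum(abs(xt),abs(yt))<.050)&(rr>.036)&(abs(P[:,2]-.06)<.006)
    F=lambda k:np.linalg.lstsq(np.c_[q[k],np.ones(k.sum())],P[k,2],rcond=None)[0]
    b=F(k); 
    k2=(rr<.028)&(rr>.015)&(P[:,2]>.060)&(P[:,2]<.09)
    h=P[:,2]-np.c_[q,np.ones(len(q))]@b
    p=z['p'].astype(int)[v,u]; blue=(p[:,2]>p[:,0]+30)&(p[:,2]>p[:,1]+22)
    print(fn,'block',b,k.sum())
    for n,off in dict(A=(-.0083,.0224),B=(.0224,.0084),C=(-.0224,-.0083),D=(.0083,-.0225)).items():
        s=blue&(np.linalg.norm(q-np.array(off),axis=1)<.008)
        print(n,'h %.2f mm'%(1e3*np.median(h[s])) if s.any() else None,s.sum(),P[s,:2].mean(0))
    fl=(rr<.029)&(rr>.013)&~blue&(h>.005)&(h<.018)
    g=np.linalg.lstsq(np.c_[q[fl],np.ones(fl.sum())],h[fl],rcond=None)[0]
    r_=np.abs(np.c_[q[fl],np.ones(fl.sum())]@g-h[fl])<.0015; f2=np.where(fl)[0][r_]
    g=np.linalg.lstsq(np.c_[q[f2],np.ones(len(f2))],h[f2],rcond=None)[0]
    print('flange top h %.2f mm, tilt deg %.2f (home 7 mm)'%(g[2]*1e3,np.degrees(np.hypot(*g[:2]))),'along A %.2f B %.2f mm/24mm'%tuple(1e3*np.array([g[:2]@[-.0083,.0224],g[:2]@[.0224,.0084]])))
if __name__=='__main__': tilt(sys.argv[1])
E
python3 tilt.py w4
```

```text
w4 block [-0.0002  0.0002  0.0596] 10898
A h 17.29 mm 183 [ 0.5048 -0.1473]
B h 19.04 mm 181 [ 0.5356 -0.1613]
C h 18.89 mm 160 [ 0.4908 -0.1781]
D h 20.86 mm 162 [ 0.5215 -0.1921]
flange top h 13.08 mm, tilt deg 4.07 (home 7 mm) along A -1.70 B -0.03 mm/24mm
```

{"name": "arm_command", "arguments": {
  "plan": "0.0302 0.0141 0.02 0; 0 0 0.02 0; 0 0 0.015 0; 0 0 0.01 0; 0 0 0 0; 0 0 0 0"
}}

```text
clock: 12.18
tcp_pos: [0.5221, -0.1942, 0.1011]
orientation: [2.543, 1.843, 0.001]
contact_force: [0.0, 0.3, -0.3]
grip_width: 0.0003
gripper_force: 0.0
```

The tilt is 4.1°, with A low (17.3 mm) and D high (20.9 mm). Home is 13 mm. Now pressing D.

{"name": "arm_command", "arguments": {
  "plan": "0.0013 -0.0004 0.003 0; 0 0 0.002 0; 0 0 0.001 0; 0 0 0.001 0; 0 0 0.001 0; 0 0 0 0"
}}

```text
clock: 12.92
tcp_pos: [0.5222, -0.1927, 0.0928]
orientation: [2.543, 1.843, 0.001]
contact_force: [0.9, -0.9, 2.5]
grip_width: 0.0001
gripper_force: 1.1
```

{"name": "arm_command", "arguments": {
  "plan": "0 0 0.0007 0; 0 0 0 0; 0 0 0 0"
}}

```text
clock: 13.3
tcp_pos: [0.5222, -0.1928, 0.0921]
orientation: [2.543, 1.843, 0.001]
contact_force: [1.2, -2.7, 3.9]
grip_width: 0.0002
gripper_force: 1.9
```

{"name": "arm_command", "arguments": {
  "plan": "0 0 0.0007 0; 0 0 0 0; 0 0 0 0"
}}

```text
clock: 13.68
tcp_pos: [0.5222, -0.1927, 0.0914]
orientation: [2.543, 1.843, 0.001]
contact_force: [1.3, -4.3, 5.0]
grip_width: -0.0002
gripper_force: 2.6
```

{"name": "arm_command", "arguments": {
  "plan": "0 0 0.001 0; 0 0 0 0; 0 0 0 0"
}}

```text
clock: 14.05
tcp_pos: [0.5224, -0.1931, 0.0906]
orientation: [2.543, 1.843, 0.001]
contact_force: [1.3, -4.0, 5.6]
grip_width: 0.0002
gripper_force: 2.9
```

{"name": "arm_command", "arguments": {
  "plan": "0 0 0.001 0; 0 0 0 0; 0 0 0 0"
}}

```text
clock: 14.42
tcp_pos: [0.5225, -0.1933, 0.0898]
orientation: [2.542, 1.842, 0.001]
contact_force: [1.0, -4.1, 6.9]
grip_width: 0.0003
gripper_force: 3.8
```

{"name": "arm_command", "arguments": {
  "plan": "0 0 -0.02 0; 0 0 -0.05 0; 0 0 0 0; 0 0 0 0"
}}

```text
clock: 14.92
tcp_pos: [0.5209, -0.191, 0.1582]
orientation: [-2.54, -1.844, 0.001]
contact_force: [-0.6, 0.7, 0.2]
grip_width: -0.0003
gripper_force: 0.0
```

```bash
python3 -c "
from h import *
o=r.get_obs();print(o['tcp_pos'],o['contact_force']);snap('wrist','w5')
from tilt import tilt; tilt('w5')"
```

```text
[ 0.52090089 -0.19095766  0.1582009 ] [-0.63594279  0.65708122  0.20166629]
w5 block [-0.0005  0.0003  0.0596] 10205
A h 18.56 mm 174 [ 0.5059 -0.1493]
B h 17.08 mm 166 [ 0.5366 -0.1632]
C h 17.36 mm 134 [ 0.492  -0.1798]
D h 15.87 mm 130 [ 0.5227 -0.1938]
flange top h 11.43 mm, tilt deg 3.00 (home 7 mm) along A 1.24 B -0.18 mm/24mm
```

D went from 20.9 to 15.9 and the tilt is now 3° the other way. Next A.

{"name": "arm_command", "arguments": {
  "plan": "0.0362 -0.0279 0.02 0; 0 0 0.025 0; 0 0 0.015 0; 0 0 0.004 0; 0 0 0.001 0; 0 0 0.001 0; 0 0 0.001 0; 0 0 0 0; 0 0 0 0"
}}

```text
clock: 16.1
tcp_pos: [0.507, -0.1495, 0.0926]
orientation: [2.543, 1.844, 0.001]
contact_force: [-0.2, -0.3, 4.1]
grip_width: 0.0
gripper_force: 1.7
```

{"name": "arm_command", "arguments": {
  "plan": "0 0 0.0008 0; 0 0 0.0007 0; 0 0 0 0; 0 0 0 0"
}}

```text
clock: 16.6
tcp_pos: [0.5068, -0.1487, 0.0911]
orientation: [-2.542, -1.844, -0.001]
contact_force: [-1.0, 2.6, 6.3]
grip_width: 0.0002
gripper_force: 3.4
```

{"name": "arm_command", "arguments": {
  "plan": "0 0 0.0008 0; 0 0 0.0007 0; 0 0 0 0; 0 0 0 0"
}}

```text
clock: 17.1
tcp_pos: [0.5067, -0.1482, 0.0897]
orientation: [-2.541, -1.844, -0.002]
contact_force: [-2.5, 3.5, 10.7]
grip_width: 0.0001
gripper_force: 5.3
```

{"name": "arm_command", "arguments": {
  "plan": "0 0 0.0008 0; 0 0 0.0007 0; 0 0 0 0; 0 0 0 0"
}}

```text
clock: 17.6
tcp_pos: [0.5066, -0.1477, 0.0884]
orientation: [-2.54, -1.844, -0.002]
contact_force: [-3.5, 5.2, 12.9]
grip_width: 0.0002
gripper_force: 6.6
```

{"name": "arm_command", "arguments": {
  "plan": "0 0 -0.015 0; -0.0046 0.0327 0 0; 0 0 0.006 0; 0 0 0.006 0; 0 0 0.001 0; 0 0 0.0007 0; 0 0 0 0; 0 0 0 0"
}}

```text
clock: 18.6
tcp_pos: [0.5358, -0.1638, 0.0894]
orientation: [-2.543, -1.844, -0.0]
contact_force: [-0.9, -0.2, 5.1]
grip_width: 0.0
gripper_force: 2.7
```

{"name": "arm_command", "arguments": {
  "plan": "0 0 0.0008 0; 0 0 0.0007 0; 0 0 0 0; 0 0 0 0"
}}

```text
clock: 19.1
tcp_pos: [0.5364, -0.1638, 0.0885]
orientation: [2.543, 1.844, 0.002]
contact_force: [-0.7, 0.8, 9.6]
grip_width: -0.0001
gripper_force: 5.0
```

{"name": "arm_command", "arguments": {
  "plan": "0 0 0.0008 0; 0 0 0 0; 0 0 0 0"
}}

```text
clock: 19.48
tcp_pos: [0.5367, -0.1638, 0.088]
orientation: [2.543, 1.844, 0.003]
contact_force: [-2.2, 0.8, 12.0]
grip_width: 0.0003
gripper_force: 6.2
```

{"name": "arm_command", "arguments": {
  "plan": "0 0 -0.015 0; -0.0279 -0.0382 0 0; 0 0 0.006 0; 0 0 0.006 0; 0 0 0.001 0; 0 0 0.0007 0; 0 0 0 0; 0 0 0 0"
}}

```text
clock: 20.48
tcp_pos: [0.4906, -0.179, 0.0882]
orientation: [-2.542, -1.843, 0.003]
contact_force: [-7.4, -0.7, 12.0]
grip_width: -0.0001
gripper_force: 5.8
```

{"name": "arm_command", "arguments": {
  "plan": "0 0 0.0008 0; 0 0 0.0007 0; 0 0 0 0; 0 0 0 0"
}}

```text
clock: 20.98
tcp_pos: [0.4904, -0.1792, 0.0871]
orientation: [-2.543, -1.842, 0.003]
contact_force: [-9.6, -1.1, 17.8]
grip_width: -0.0003
gripper_force: 8.8
```

{"name": "arm_command", "arguments": {
  "plan": "0 0 -0.02 0; 0 0.015 -0.05 0; 0 0 0 0; 0 0 0 0"
}}

```text
clock: 21.48
tcp_pos: [0.5059, -0.1824, 0.1561]
orientation: [-2.542, -1.845, -0.0]
contact_force: [-0.0, 0.6, -0.4]
grip_width: -0.0
gripper_force: 0.0
```

```bash
python3 -c "
from h import *
o=r.get_obs();print(o['tcp_pos'],o['contact_force']);snap('wrist','w6')
from tilt import tilt; tilt('w6')"
```

```text
[ 0.50589387 -0.18240686  0.15608387] [-0.00388215  0.56666371 -0.39979915]
w6 block [-0.0004  0.0004  0.0596] 10143
A h 14.20 mm 169 [ 0.5048 -0.1485]
B h 15.64 mm 170 [ 0.5355 -0.1625]
C h 13.39 mm 130 [ 0.4911 -0.1789]
D h 14.73 mm 132 [ 0.5216 -0.193 ]
flange top h 8.62 mm, tilt deg 2.66 (home 7 mm) along A -0.39 B 1.04 mm/24mm
```

{"name": "arm_command", "arguments": {
  "plan": "0.0282 0.0225 0.02 0; 0 0 0.03 0; 0 0 0.012 0; 0 0 0.004 0; 0 0 0.001 0; 0 0 0.0005 0; 0 0 0 0; 0 0 0 0"
}}

```text
clock: 22.52
tcp_pos: [0.5362, -0.1636, 0.0895]
orientation: [2.543, 1.843, 0.001]
contact_force: [0.1, -0.3, 3.3]
grip_width: -0.0006
gripper_force: 1.0
```

{"name": "arm_command", "arguments": {
  "plan": "0 0 0.0008 0; 0 0 0.0005 0; 0 0 0 0; 0 0 0 0"
}}

```text
clock: 23.02
tcp_pos: [0.5366, -0.1636, 0.0888]
orientation: [2.543, 1.843, 0.003]
contact_force: [-1.0, 0.9, 9.3]
grip_width: 0.0001
gripper_force: 4.4
```

{"name": "arm_command", "arguments": {
  "plan": "0 0 0.0008 0; 0 0 0 0; 0 0 0 0"
}}

```text
clock: 23.4
tcp_pos: [0.537, -0.1635, 0.0882]
orientation: [2.542, 1.843, 0.004]
contact_force: [0.1, 1.0, 9.6]
grip_width: -0.0003
gripper_force: 4.9
```

{"name": "arm_command", "arguments": {
  "plan": "0 0 0.0008 0; 0 0 0 0; 0 0 0 0"
}}

```text
clock: 23.78
tcp_pos: [0.5373, -0.1635, 0.0876]
orientation: [2.542, 1.843, 0.004]
contact_force: [0.3, 0.6, 10.9]
grip_width: -0.0001
gripper_force: 5.4
```

{"name": "arm_command", "arguments": {
  "plan": "0 0 0.0008 0; 0 0 0 0; 0 0 0 0"
}}

```text
clock: 24.15
tcp_pos: [0.5375, -0.1635, 0.0871]
orientation: [2.542, 1.843, 0.005]
contact_force: [-1.1, 1.4, 14.9]
grip_width: -0.0001
gripper_force: 7.4
```

{"name": "arm_command", "arguments": {
  "plan": "0 0 0.0005 0; 0 0 0 0; 0 0 0 0"
}}

```text
clock: 24.52
tcp_pos: [0.5375, -0.1635, 0.087]
orientation: [2.542, 1.843, 0.006]
contact_force: [-2.4, 1.9, 19.3]
grip_width: -0.0003
gripper_force: 9.6
```

{"name": "arm_command", "arguments": {
  "plan": "0 0 -0.015 0; -0.0337 -0.0039 0 0; 0 0 0.006 0; 0 0 0.004 0; 0 0 0.001 0; 0 0 0 0; 0 0 0 0"
}}

```text
clock: 25.4
tcp_pos: [0.5218, -0.1938, 0.0888]
orientation: [2.543, 1.845, 0.0]
contact_force: [-0.3, 0.5, -0.1]
grip_width: 0.0001
gripper_force: 0.0
```

{"name": "arm_command", "arguments": {
  "plan": "0 0 0.0008 0; 0 0 0.0005 0; 0 0 0 0; 0 0 0 0"
}}

```text
clock: 25.9
tcp_pos: [0.5219, -0.1941, 0.0881]
orientation: [2.543, 1.844, 0.001]
contact_force: [-1.4, 1.4, 6.9]
grip_width: 0.0002
gripper_force: 3.4
```

{"name": "arm_command", "arguments": {
  "plan": "0 0 0.0008 0; 0 0 0 0; 0 0 0 0"
}}

```text
clock: 26.28
tcp_pos: [0.522, -0.1943, 0.0876]
orientation: [2.543, 1.844, 0.002]
contact_force: [-1.4, 1.2, 9.8]
grip_width: 0.0002
gripper_force: 4.8
```

{"name": "arm_command", "arguments": {
  "plan": "0 0 0.0006 0; 0 0 0 0; 0 0 0 0"
}}

```text
clock: 26.65
tcp_pos: [0.522, -0.1945, 0.0873]
orientation: [2.543, 1.843, 0.002]
contact_force: [-3.0, 2.2, 13.2]
grip_width: -0.0001
gripper_force: 6.7
```

One more small press, then a look.

{"name": "arm_command", "arguments": {
  "plan": "0 0 0.0006 0; 0 0 0 0; 0 0 0 0"
}}

```text
clock: 27.02
tcp_pos: [0.5219, -0.1946, 0.0872]
orientation: [2.544, 1.843, 0.002]
contact_force: [-4.8, 1.6, 17.7]
grip_width: -0.0003
gripper_force: 9.0
```

{"name": "arm_command", "arguments": {
  "plan": "0 0 -0.02 0; 0 0 -0.05 0; 0 0 0 0; 0 0 0 0"
}}

```text
clock: 27.52
tcp_pos: [0.5216, -0.1939, 0.1557]
orientation: [2.543, 1.844, 0.001]
contact_force: [-0.5, -0.1, -0.7]
grip_width: -0.0
gripper_force: 0.0
```

```bash
python3 -c "
from h import *
o=r.get_obs();print(o['tcp_pos'],o['contact_force']);snap('wrist','w7')
from tilt import tilt; tilt('w7')"
```

```text
[ 0.52156089 -0.19386668  0.15574451] [-0.54130073 -0.08169745 -0.71434665]
w7 block [-0.0003  0.0002  0.0596] 10593
A h 14.76 mm 176 [ 0.5061 -0.1489]
B h 13.53 mm 168 [ 0.5369 -0.1627]
C h 14.76 mm 131 [ 0.4922 -0.1792]
D h 13.48 mm 131 [ 0.523  -0.1932]
flange top h 8.29 mm, tilt deg 2.04 (home 7 mm) along A 0.56 B -0.63 mm/24mm
```

{"name": "arm_command", "arguments": {
  "plan": "0.0384 -0.0288 0.02 0; 0 0 0.03 0; 0 0 0.013 0; 0 0 0.004 0; 0 0 0.001 0; 0 0 0.0005 0; 0 0 0 0; 0 0 0 0"
}}

```text
clock: 28.58
tcp_pos: [0.5052, -0.1485, 0.0875]
orientation: [-2.542, -1.841, 0.001]
contact_force: [-4.2, 4.6, 9.1]
grip_width: 0.0004
gripper_force: 4.5
```

{"name": "arm_command", "arguments": {
  "plan": "0 0 0.0008 0; 0 0 0 0; 0 0 0 0"
}}

```text
clock: 28.95
tcp_pos: [0.5051, -0.1484, 0.0871]
orientation: [-2.542, -1.84, 0.0]
contact_force: [-5.9, 5.0, 13.8]
grip_width: 0.0001
gripper_force: 7.5
```

{"name": "arm_command", "arguments": {
  "plan": "0 0 0.0006 0; 0 0 0 0; 0 0 0 0"
}}

```text
clock: 29.32
tcp_pos: [0.5051, -0.1485, 0.087]
orientation: [-2.541, -1.84, -0.0]
contact_force: [-7.6, 6.0, 21.1]
grip_width: 0.0002
gripper_force: 10.4
```

{"name": "arm_command", "arguments": {
  "plan": "0 0 -0.015 0; -0.0335 -0.0039 0 0; 0 0 0.006 0; 0 0 0.005 0; 0 0 0.001 0; 0 0 0.0007 0; 0 0 0 0; 0 0 0 0"
}}

```text
clock: 30.32
tcp_pos: [0.4921, -0.1789, 0.088]
orientation: [-2.543, -1.845, -0.001]
contact_force: [-0.2, 1.8, 2.2]
grip_width: 0.0001
gripper_force: 1.4
```

{"name": "arm_command", "arguments": {
  "plan": "0 0 0.0006 0; 0 0 0 0; 0 0 0 0"
}}

```text
clock: 30.7
tcp_pos: [0.492, -0.179, 0.0876]
orientation: [-2.543, -1.844, -0.001]
contact_force: [-2.2, 2.4, 6.7]
grip_width: -0.0002
gripper_force: 3.5
```

{"name": "arm_command", "arguments": {
  "plan": "0 0 0.0007 0; 0 0 0 0; 0 0 0 0"
}}

```text
clock: 31.08
tcp_pos: [0.4919, -0.1792, 0.0871]
orientation: [-2.543, -1.844, -0.001]
contact_force: [-2.4, 1.0, 10.0]
grip_width: -0.0002
gripper_force: 5.0
```

{"name": "arm_command", "arguments": {
  "plan": "0 0 0.0005 0; 0 0 0 0; 0 0 0 0"
}}

```text
clock: 31.45
tcp_pos: [0.4919, -0.1793, 0.087]
orientation: [-2.543, -1.843, -0.001]
contact_force: [-3.1, 2.5, 15.4]
grip_width: -0.0002
gripper_force: 7.4
```

{"name": "arm_command", "arguments": {
  "plan": "0 0 0.0003 0; 0 0 0 0"
}}

```text
clock: 31.7
tcp_pos: [0.492, -0.1793, 0.087]
orientation: [-2.543, -1.843, -0.002]
contact_force: [-4.5, 4.3, 18.1]
grip_width: 0.0
gripper_force: 9.0
```

{"name": "arm_command", "arguments": {
  "plan": "0 0 -0.02 0; 0 0.015 -0.05 0; 0 0 0 0; 0 0 0 0"
}}

```text
clock: 32.2
tcp_pos: [0.5059, -0.1838, 0.1554]
orientation: [-2.543, -1.844, 0.0]
contact_force: [1.0, -0.4, 0.2]
grip_width: -0.0003
gripper_force: 0.0
```

```bash
python3 -c "
from h import *
o=r.get_obs();print(o['tcp_pos'],o['contact_force']);snap('wrist','w8')
from tilt import tilt; tilt('w8')"
```

```text
[ 0.5059273  -0.18379307  0.15541242] [ 0.96740749 -0.36674542  0.20774186]
w8 block [-0.0005 -0.0003  0.0596] 10282
A h 13.20 mm 171 [ 0.5055 -0.1484]
B h 13.47 mm 165 [ 0.5362 -0.1625]
C h 13.24 mm 131 [ 0.4917 -0.1788]
D h 13.54 mm 128 [ 0.5222 -0.193 ]
flange top h 7.46 mm, tilt deg 0.62 (home 7 mm) along A -0.18 B 0.18 mm/24mm
```

{"name": "arm_command", "arguments": {
  "plan": "0.0296 0.0220 0.02 0; 0 0 0.03 0; 0 0 0.013 0; 0 0 0.004 0; 0 0 0.001 0; 0 0 0.0005 0; 0 0 0 0; 0 0 0 0"
}}

```text
clock: 33.25
tcp_pos: [0.5366, -0.1628, 0.0877]
orientation: [2.543, 1.844, 0.001]
contact_force: [-0.4, 0.2, 1.1]
grip_width: -0.0001
gripper_force: 0.6
```

{"name": "arm_command", "arguments": {
  "plan": "0 0 0.0006 0; 0 0 0 0; 0 0 0 0"
}}

```text
clock: 33.62
tcp_pos: [0.5368, -0.1628, 0.0874]
orientation: [2.543, 1.844, 0.002]
contact_force: [-1.5, 1.1, 6.4]
grip_width: -0.0
gripper_force: 3.4
```

{"name": "arm_command", "arguments": {
  "plan": "0 0 0.0007 0; 0 0 0 0; 0 0 0 0"
}}

```text
clock: 34.0
tcp_pos: [0.537, -0.1628, 0.0871]
orientation: [2.543, 1.844, 0.002]
contact_force: [-1.3, 1.6, 10.3]
grip_width: 0.0002
gripper_force: 5.1
```

{"name": "arm_command", "arguments": {
  "plan": "0 0 0.0004 0; 0 0 0 0; 0 0 0 0"
}}

```text
clock: 34.38
tcp_pos: [0.537, -0.1628, 0.087]
orientation: [2.543, 1.844, 0.003]
contact_force: [-3.7, 0.3, 13.7]
grip_width: -0.0001
gripper_force: 6.8
```

{"name": "arm_command", "arguments": {
  "plan": "0 0 0.0003 0; 0 0 0 0"
}}

```text
clock: 34.62
tcp_pos: [0.5371, -0.1629, 0.087]
orientation: [2.543, 1.844, 0.003]
contact_force: [-3.4, 1.6, 16.7]
grip_width: 0.0002
gripper_force: 8.2
```

{"name": "arm_command", "arguments": {
  "plan": "0 0 -0.015 0; -0.0330 -0.0042 0 0; 0 0 0.006 0; 0 0 0.005 0; 0 0 0.001 0; 0 0 0.0011 0; 0 0 0 0; 0 0 0 0"
}}

```text
clock: 35.62
tcp_pos: [0.5222, -0.192, 0.0873]
orientation: [-2.542, -1.845, -0.001]
contact_force: [-0.8, 2.9, 5.5]
grip_width: 0.0002
gripper_force: 2.5
```

{"name": "arm_command", "arguments": {
  "plan": "0 0 0.0006 0; 0 0 0 0; 0 0 0 0"
}}

```text
clock: 36.0
tcp_pos: [0.5223, -0.1921, 0.0871]
orientation: [-2.542, -1.844, -0.001]
contact_force: [-3.3, 2.5, 8.9]
grip_width: -0.0004
gripper_force: 4.6
```

{"name": "arm_command", "arguments": {
  "plan": "0 0 0.0005 0; 0 0 0 0; 0 0 0 0"
}}

```text
clock: 36.38
tcp_pos: [0.5223, -0.1921, 0.087]
orientation: [-2.542, -1.844, -0.002]
contact_force: [-3.8, 4.2, 13.5]
grip_width: -0.0001
gripper_force: 6.9
```

{"name": "arm_command", "arguments": {
  "plan": "0 0 0.0002 0; 0 0 0 0; 0 0 0 0"
}}

```text
clock: 36.75
tcp_pos: [0.5224, -0.1921, 0.087]
orientation: [-2.542, -1.844, -0.002]
contact_force: [-4.5, 4.1, 15.3]
grip_width: -0.0003
gripper_force: 7.8
```

{"name": "arm_command", "arguments": {
  "plan": "0 0 -0.02 0; 0 0 -0.05 0; 0 0 0 0; 0 0 0 0"
}}

```text
clock: 37.25
tcp_pos: [0.5223, -0.1927, 0.1563]
orientation: [2.543, 1.844, 0.001]
contact_force: [-0.6, 0.2, -0.6]
grip_width: 0.0001
gripper_force: 0.0
```

```bash
python3 -c "
from h import *
o=r.get_obs();print(o['tcp_pos'],o['contact_force']);snap('wrist','w9')
from tilt import tilt; tilt('w9')"
```

```text
[ 0.52225482 -0.19271909  0.15627707] [-0.55518527  0.15034717 -0.64407487]
w9 block [-0.0005  0.0003  0.0596] 10479
A h 13.40 mm 171 [ 0.5058 -0.1487]
B h 13.25 mm 165 [ 0.5365 -0.1627]
C h 13.44 mm 134 [ 0.4919 -0.1791]
D h 13.22 mm 131 [ 0.5226 -0.1932]
flange top h 7.45 mm, tilt deg 0.14 (home 7 mm) along A 0.01 B -0.06 mm/24mm
```

{"name": "arm_command", "arguments": {
  "plan": "0.0370 -0.0292 0.02 0; 0 0 0.03 0; 0 0 0.015 0; 0 0 0.003 0; 0 0 0.001 0; 0 0 0.0006 0; 0 0 0 0; 0 0 0 0"
}}

```text
clock: 38.3
tcp_pos: [0.5045, -0.1481, 0.087]
orientation: [-2.541, -1.84, 0.001]
contact_force: [-7.1, 5.7, 13.2]
grip_width: 0.0002
gripper_force: 6.4
```

{"name": "arm_command", "arguments": {
  "plan": "0 0 0.0005 0; 0 0 0 0; 0 0 0 0"
}}

```text
clock: 38.67
tcp_pos: [0.5046, -0.1481, 0.0869]
orientation: [-2.541, -1.84, 0.0]
contact_force: [-8.1, 5.7, 19.3]
grip_width: 0.0001
gripper_force: 9.1
```

{"name": "arm_command", "arguments": {
  "plan": "0 0 -0.015 0; -0.0333 -0.0035 0 0; 0 0 0.006 0; 0 0 0.006 0; 0 0 0.001 0; 0 0 0.0010 0; 0 0 0 0; 0 0 0 0"
}}

```text
clock: 39.67
tcp_pos: [0.4922, -0.1787, 0.0872]
orientation: [-2.542, -1.845, -0.0]
contact_force: [-2.2, 0.4, 5.9]
grip_width: 0.0002
gripper_force: 3.3
```

{"name": "arm_command", "arguments": {
  "plan": "0 0 0.0005 0; 0 0 0 0; 0 0 0 0"
}}

```text
clock: 40.05
tcp_pos: [0.4922, -0.1787, 0.087]
orientation: [-2.542, -1.844, -0.001]
contact_force: [-4.3, 0.3, 11.1]
grip_width: 0.0002
gripper_force: 5.7
```

Finishing C, then a light second round on B: C→B is (0.0297, 0.0374).

{"name": "arm_command", "arguments": {
  "plan": "0 0 0.0005 0; 0 0 0 0; 0 0 0 0"
}}

```text
clock: 40.42
tcp_pos: [0.4923, -0.1788, 0.0869]
orientation: [-2.542, -1.844, -0.001]
contact_force: [-4.6, 1.9, 16.9]
grip_width: -0.0002
gripper_force: 8.4
```

{"name": "arm_command", "arguments": {
  "plan": "0 0 -0.015 0; 0.0297 0.0374 0 0; 0 0 0.006 0; 0 0 0.006 0; 0 0 0.001 0; 0 0 0.0010 0; 0 0 0 0; 0 0 0 0"
}}

```text
clock: 41.42
tcp_pos: [0.536, -0.1626, 0.0872]
orientation: [-2.543, -1.842, 0.0]
contact_force: [-2.3, 2.2, 5.2]
grip_width: 0.0002
gripper_force: 2.8
```

{"name": "arm_command", "arguments": {
  "plan": "0 0 0.0005 0; 0 0 0 0; 0 0 0 0"
}}

```text
clock: 41.8
tcp_pos: [0.5361, -0.1626, 0.0871]
orientation: [-2.543, -1.842, -0.0]
contact_force: [-3.3, 2.0, 9.5]
grip_width: 0.0001
gripper_force: 4.8
```

{"name": "arm_command", "arguments": {
  "plan": "0 0 0.0006 0; 0 0 0 0; 0 0 0 0"
}}

```text
clock: 42.18
tcp_pos: [0.5362, -0.1626, 0.087]
orientation: [-2.543, -1.842, -0.001]
contact_force: [-5.9, 4.1, 15.4]
grip_width: 0.0001
gripper_force: 7.6
```

{"name": "arm_command", "arguments": {
  "plan": "0 0 -0.015 0; -0.0334 -0.0042 0 0; 0 0 0.006 0; 0 0 0.006 0; 0 0 0.001 0; 0 0 0.0010 0; 0 0 0 0; 0 0 0 0"
}}

```text
clock: 43.18
tcp_pos: [0.5227, -0.1925, 0.0872]
orientation: [-2.542, -1.845, -0.0]
contact_force: [-2.8, -0.2, 7.6]
grip_width: 0.0004
gripper_force: 3.6
```

{"name": "arm_command", "arguments": {
  "plan": "0 0 0.0005 0; 0 0 0 0; 0 0 0 0"
}}

```text
clock: 43.55
tcp_pos: [0.5227, -0.1925, 0.0871]
orientation: [-2.542, -1.844, -0.001]
contact_force: [-4.1, 1.1, 11.9]
grip_width: -0.0002
gripper_force: 5.8
```

{"name": "arm_command", "arguments": {
  "plan": "0 0 0.0004 0; 0 0 0 0; 0 0 0 0"
}}

```text
clock: 43.92
tcp_pos: [0.5227, -0.1925, 0.087]
orientation: [-2.542, -1.844, -0.001]
contact_force: [-5.0, 2.4, 15.5]
grip_width: -0.0001
gripper_force: 7.7
```

{"name": "arm_command", "arguments": {
  "plan": "0 0 -0.02 0; 0 0 -0.05 0; 0 0 0 0; 0 0 0 0"
}}

```text
clock: 44.42
tcp_pos: [0.5228, -0.1924, 0.1561]
orientation: [2.543, 1.845, 0.001]
contact_force: [-0.7, -0.1, -0.8]
grip_width: -0.0001
gripper_force: 0.0
```

```bash
python3 -c "
from h import *
o=r.get_obs();print(o['tcp_pos'],o['contact_force']);snap('wrist','w10')
from tilt import tilt; tilt('w10')"
```

```text
[ 0.52276693 -0.19239784  0.15613816] [-0.74535365 -0.08582426 -0.75303551]
w10 block [-0.0001 -0.0001  0.0596] 10418
A h 13.22 mm 171 [ 0.5056 -0.1486]
B h 13.14 mm 167 [ 0.5364 -0.1626]
C h 13.32 mm 129 [ 0.4918 -0.1791]
D h 13.20 mm 130 [ 0.5225 -0.1931]
flange top h 7.30 mm, tilt deg 0.13 (home 7 mm) along A -0.03 B -0.04 mm/24mm
```

{"name": "arm_command", "arguments": {
  "plan": "0.0034 -0.0335 0 0; 0 0 0.03 0; 0 0 0.025 0; 0 0 0.011 0; 0 0 0.002 0; 0 0 0.0010 0; 0 0 0 0; 0 0 0 0"
}}

```text
clock: 45.48
tcp_pos: [0.4923, -0.1795, 0.0872]
orientation: [2.543, 1.843, 0.001]
contact_force: [0.2, -0.9, -0.9]
grip_width: 0.0001
gripper_force: 0.0
```

{"name": "arm_command", "arguments": {
  "plan": "0 0 0.0005 0; 0 0 0 0; 0 0 0 0"
}}

```text
clock: 45.85
tcp_pos: [0.4924, -0.1795, 0.0871]
orientation: [2.543, 1.844, 0.002]
contact_force: [-1.2, 0.7, 7.3]
grip_width: 0.0002
gripper_force: 3.7
```

{"name": "arm_command", "arguments": {
  "plan": "0 0 0.0006 0; 0 0 0 0; 0 0 0 0"
}}

```text
clock: 46.22
tcp_pos: [0.4924, -0.1795, 0.087]
orientation: [2.543, 1.844, 0.002]
contact_force: [-3.4, 1.3, 13.9]
grip_width: 0.0002
gripper_force: 7.0
```

{"name": "arm_command", "arguments": {
  "plan": "0 0 -0.015 0; 0.0335 0.0039 0 0; 0 0 0.006 0; 0 0 0.006 0; 0 0 0.001 0; 0 0 0.0010 0; 0 0 0 0; 0 0 0 0"
}}

```text
clock: 47.22
tcp_pos: [0.5052, -0.1494, 0.0871]
orientation: [-2.544, -1.842, 0.0]
contact_force: [-3.3, -0.2, 8.1]
grip_width: -0.0
gripper_force: 3.4
```

{"name": "arm_command", "arguments": {
  "plan": "0 0 0.0005 0; 0 0 0 0; 0 0 0 0"
}}

```text
clock: 47.6
tcp_pos: [0.5052, -0.1494, 0.087]
orientation: [-2.544, -1.842, -0.0]
contact_force: [-3.8, 1.3, 11.6]
grip_width: 0.0001
gripper_force: 5.9
```

{"name": "arm_command", "arguments": {
  "plan": "0 0 0.0004 0; 0 0 0 0; 0 0 0 0"
}}

```text
clock: 47.98
tcp_pos: [0.5052, -0.1494, 0.0869]
orientation: [-2.544, -1.841, -0.0]
contact_force: [-5.2, 2.2, 16.4]
grip_width: -0.0003
gripper_force: 8.0
```

{"name": "arm_command", "arguments": {
  "plan": "0 0 -0.02 0; -0.035 0.015 -0.05 0; 0 0 0 0; 0 0 0 0; 0 0 0 0"
}}

```text
clock: 48.6
tcp_pos: [0.5084, -0.1853, 0.1543]
orientation: [-2.541, -1.844, 0.002]
contact_force: [0.5, -0.2, -0.5]
grip_width: 0.0002
gripper_force: 0.0
```

```bash
python3 -c "
from h import *
from tilt import tilt
o=r.get_obs();print(o['tcp_pos'],o['contact_force'])
for n in ['w11','w12','w13']: snap('wrist',n); tilt(n)
z=load('w11')
snap('side','s3');cv2.imwrite('pics/f.png',cv2.resize(np.hstack([load('s3')['p'][150:240,260:380],z['p'][60:150+0,220:340]]),None,fx=3.3,fy=4,interpolation=cv2.INTER_CUBIC)[:,:,::-1])"
```

```text
[ 0.5084 -0.1853  0.1543] [ 0.4734 -0.2142 -0.4749]
w11 block [-0.0006  0.0001  0.0596] 10404
A h 13.08 mm 169 [ 0.5055 -0.1485]
B h 13.27 mm 173 [ 0.5362 -0.1626]
C h 12.90 mm 126 [ 0.4917 -0.1791]
D h 13.04 mm 130 [ 0.5223 -0.1931]
flange top h 7.19 mm, tilt deg 0.45 (home 7 mm) along A -0.09 B 0.16 mm/24mm
w12 block [-0.0003  0.      0.0596] 10424
A h 13.01 mm 164 [ 0.5055 -0.1485]
B h 13.20 mm 168 [ 0.5362 -0.1626]
C h 12.97 mm 129 [ 0.4916 -0.1791]
D h 13.14 mm 126 [ 0.5223 -0.1931]
flange top h 7.20 mm, tilt deg 0.49 (home 7 mm) along A -0.07 B 0.19 mm/24mm
w13 block [-0.0008 -0.0001  0.0596] 10384
A h 13.11 mm 170 [ 0.5055 -0.1485]
B h 13.23 mm 168 [ 0.5362 -0.1625]
C h 12.89 mm 133 [ 0.4915 -0.1791]
D h 13.12 mm 129 [ 0.5223 -0.1931]
flange top h 7.20 mm, tilt deg 0.46 (home 7 mm) along A -0.08 B 0.17 mm/24mm
```

View pics/f.png

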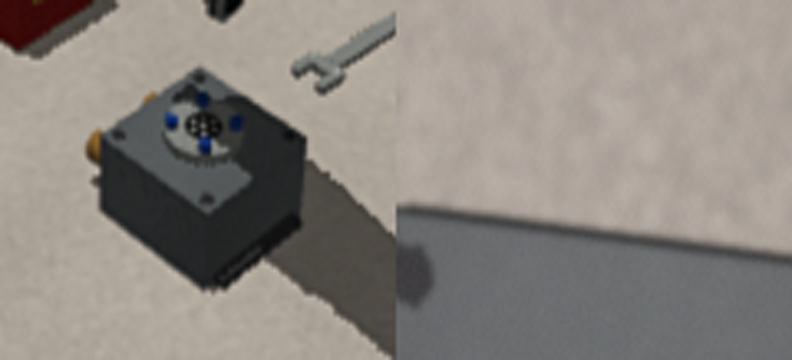

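The side crop shows the flange seated on the block, but B still reads about 0.2 mm high. One last light round on B and D.

{"name": "arm_command", "arguments": {
  "plan": "0.0302 0.0194 0 0; 0 0 0.03 0; 0 0 0.025 0; 0 0 0.010 0; 0 0 0.002 0; 0 0 0.0008 0; 0 0 0 0; 0 0 0 0"
}}

```text
clock: 49.8
tcp_pos: [0.5374, -0.1637, 0.0883]
orientation: [2.543, 1.844, 0.001]
contact_force: [1.0, 0.8, -0.3]
grip_width: -0.0002
gripper_force: 0.0
```

{"name": "arm_command", "arguments": {
  "plan": "0 0 0.0005 0; 0 0 0 0; 0 0 0 0"
}}

```text
clock: 50.18
tcp_pos: [0.5373, -0.1637, 0.0874]
orientation: [2.543, 1.844, 0.001]
contact_force: [0.2, 0.6, 2.8]
grip_width: -0.0002
gripper_force: 1.4
```

{"name": "arm_command", "arguments": {
  "plan": "0 0 0.0008 0; 0 0 0 0; 0 0 0 0"
}}

```text
clock: 50.55
tcp_pos: [0.5374, -0.1637, 0.0871]
orientation: [2.543, 1.844, 0.001]
contact_force: [-1.0, 1.6, 8.1]
grip_width: -0.0
gripper_force: 4.3
```

{"name": "arm_command", "arguments": {
  "plan": "0 0 0.0005 0; 0 0 0 0; 0 0 0 0"
}}

```text
clock: 50.92
tcp_pos: [0.5375, -0.1637, 0.087]
orientation: [-2.544, -1.844, -0.002]
contact_force: [-3.7, 1.9, 13.0]
grip_width: 0.0001
gripper_force: 6.4
```

{"name": "arm_command", "arguments": {
  "plan": "0 0 0.0003 0; 0 0 0 0"
}}

```text
clock: 51.18
tcp_pos: [0.5375, -0.1637, 0.087]
orientation: [-2.544, -1.844, -0.002]
contact_force: [-3.8, 1.6, 16.6]
grip_width: 0.0001
gripper_force: 7.9
```

{"name": "arm_command", "arguments": {
  "plan": "0 0 -0.015 0; -0.0327 -0.0048 0 0; 0 0 0.006 0; 0 0 0.006 0; 0 0 0.001 0; 0 0 0.0010 0; 0 0 0 0; 0 0 0 0"
}}

```text
clock: 52.18
tcp_pos: [0.5225, -0.1925, 0.0871]
orientation: [-2.542, -1.845, -0.001]
contact_force: [-3.3, 1.6, 8.7]
grip_width: 0.0
gripper_force: 4.2
```

{"name": "arm_command", "arguments": {
  "plan": "0 0 0.0006 0; 0 0 0 0; 0 0 0 0"
}}

```text
clock: 52.55
tcp_pos: [0.5225, -0.1926, 0.087]
orientation: [-2.542, -1.844, -0.001]
contact_force: [-4.2, 1.8, 14.4]
grip_width: 0.0002
gripper_force: 7.0
```

{"name": "arm_command", "arguments": {
  "plan": "0 0 0.0002 0; 0 0 0 0"
}}

```text
clock: 52.8
tcp_pos: [0.5225, -0.1926, 0.087]
orientation: [-2.542, -1.844, -0.001]
contact_force: [-5.0, 2.4, 15.8]
grip_width: -0.0001
gripper_force: 8.0
```

{"name": "arm_command", "arguments": {
  "plan": "0 0 -0.02 0; 0 0 -0.05 0; 0 0 0 0; 0 0 0 0; 0 0 0 0"
}}

```text
clock: 53.42
tcp_pos: [0.5218, -0.1928, 0.155]
orientation: [-2.542, -1.844, 0.002]
contact_force: [0.0, 0.5, -0.0]
grip_width: 0.0001
gripper_force: 0.0
```

```bash
python3 -c "
from h import *
from tilt import tilt
o=r.get_obs();print(o['tcp_pos'],o['contact_force'])
for n in ['w14','w15']: snap('wrist',n); tilt(n)"
```

```text
[ 0.5218 -0.1928  0.155 ] [ 0.0174  0.5157 -0.0406]
w14 block [-0.0003  0.      0.0596] 10556
A h 13.10 mm 179 [ 0.5056 -0.1486]
B h 13.19 mm 170 [ 0.5363 -0.1626]
C h 13.05 mm 129 [ 0.4917 -0.1791]
D h 13.07 mm 126 [ 0.5224 -0.1931]
flange top h 7.20 mm, tilt deg 0.33 (home 7 mm) along A -0.08 B 0.12 mm/24mm
w15 block [-0.0002  0.0001  0.0596] 10519
A h 13.08 mm 174 [ 0.5056 -0.1486]
B h 13.18 mm 169 [ 0.5363 -0.1626]
C h 12.96 mm 130 [ 0.4917 -0.1792]
D h 13.08 mm 131 [ 0.5225 -0.1932]
flange top h 7.19 mm, tilt deg 0.47 (home 7 mm) along A -0.11 B 0.16 mm/24mm
```

All four bosses read 13.0 to 13.2 mm (home 13.0), all are hard against the push, and the tool is clear. Handing in.

```bash
python3 -c "
from bench import ticket
print(ticket.hand_in())"
```

```text
the job is handed in; nothing more can be done
None
```

The new filter cup is seated in the housing and the job is handed in at about 53.5 s: boss tops read 13.0–13.2 mm above the block (home is 13) with under 0.5° of tilt, and pushes read 20 N or less except two short ones on boss A of 21–23 N in all.

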